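# Scoop two nuts out of the corner of a parts tote

## Task

Take the corner scoop by its upright wooden handle, set it flat in the parts tote and push its nose into the far corner where the two big hexagon nuts lie, so that the walls hold them back and both slide onto its pan. Lift it out and set it flat on the bench to the left of the tote, both nuts still on the pan. Do not touch the nuts with the gripper.

Things in the scene. Friction and masses are not known exactly. Their poses are not given: they have to be found in the camera images.
- tote: Open dark grey parts tote, fixed, 240 mm along its x, 290 along y, 55 high; walls and floor 5 thick, rim 6 mm wider outside. Origin: centre of its underside, on the bench; x away from the robot, y left, z up. Inner floor 5 mm above the origin, inner wall faces at x = +-115, y = +-140 mm. The nuts lie in one far corner (+x, and +y or -y); a tall pipe coupling, not wanted, stands in the other.
- scoop_grip (a point): Loose steel scoop, 0.22 kg: 104 mm square pan, one corner (the nose) foremost, 2 front edges open and bevelled (3 to 1.2 thick), 2 rear walls 34 high; slippery. Point: on the axis of its upright wooden handle (24 mm square, top at 110 mm), 85 mm above the underside. x: level to the nose, handle faces square to it; z up. Nose 123 mm ahead, side corners 50 ahead and 73 aside, rear corner 24 behind.
- nut_a_mid (a point): Steel hexagon nut, 36 mm across flats, 42 across corners, 18 high, edges chamfered, 0.09 kg, loose, lying flat in a far corner of the tote, its centre 25 to 50 mm from both walls. The point is its centre, 9 mm above its underside.
- nut_b_mid (a point): A second nut of the same kind, lying 40 to 60 mm nearer to the robot along the same side wall of the tote. The point is its centre, 9 mm above its underside. (In the other far corner stands a round pipe coupling, 34 mm in diameter and 45 high: not wanted.)

How it is judged:
By the outcome, as a careful person would: the job done as asked, in the order asked, and still so for the second after the job is handed in, with the robot touching nothing.
It also fails if it takes over 51 s, if anything falls off the work surface, if the arm or the gripper's body presses on something with over 40 N, if the wrist force passes 120 N, or if a joint passes its speed limit or range.

## Robot

A 6-joint arm with a two-finger parallel gripper is mounted at the origin on a cart in front of the work surface, level with it; the furniture and walls round the work are solid. World frame = base frame: x ahead of the robot, y to its left, z up, the work surface at z = 0. Lengths are in mm, angles in rad, forces in N, time in s.
With the tool pointing down it reaches from about 275 to 750 mm from the base axis. Payload 10.2 kg.
Tool frame: the origin (TCP) lies at the very end of the fingers, on their centre line; the grasp point (between the pads) lies 19 mm behind it; z points along the fingers, y is the line along which they close (so a half turn about z gives the same grasp; the last joint's range is limited). The gripper opens to 85 mm and grips with 20 to 120 N. Pads are 22 mm wide; open, the fingers measure 114 mm over their backs; the gripper's body (76 mm by 85 mm) begins 54 mm behind the grasp point. The pads swing forward as they close: fully open they stand 13 mm farther back than shut.
Start: joints at [-1.544, 0.313, 1.498, -0, 1.331, -0.223], TCP at [129.772, -508.714, 231.294] pointing down, gripper open.
Joint ranges: [-2.94, 2.94], [-0.97, 2.17], [0.19, 2.56], [-1.23, 4.37], [0.02, 3.11], [-2.88, 2.88]. Speed limits (rad/s): [2.39, 2.39, 3.01, 3.14, 3.14, 3.14].

## Interface

Orientations are given as a unit quaternion [w, x, y, z].
In Python, from rig import telemetry, optics, ctrl gives the robot as it stands.
- The arm moves only by the tool servo_tool, never from a script. Its argument "deltas" is a list of rows, each a list of 3 entries, a list of its own where there are three numbers: the shift along the tool's x, y, z in units of 20 cm (1.0 is 20 cm), then the turn, a rotation vector about the tool's x, y, z in units of 90 degrees (1.0 is 90 degrees), then the opening, from 0 (shut) to 1 (fully open). A call has 1 to 8 rows; each row shifts and turns the commanded pose from where the row before left it, along the tool's axes as they then stand; what a row does not reach is not made up. A row lasts 1/10 s, in which the tool goes at most 50 mm and 8.59 degrees, less where a joint would pass 70% of its speed; a pose out of reach is approached as far as the arm can. A call with a number of a shift or a turn outside -1 to 1 is refused whole. A call with a gripper value outside its range is refused whole. The fingers move at their own pace and stop on an object; "squeeze" is the grip in N (left out, the last holds). Time passes only in rows, so rows that do not move let the fingers close. It gives the time, the measured TCP pose, the force, the opening and the grip force at its end, in the units of the state.
- telemetry.sense(): the state, without advancing time (a new reading comes with each control period).
- optics.capture(name): name is "side" or "top" or "wrist"; returns the picture (400x640x3 uint8, blue, green, red); there is no depth.
- optics.camera_model(name): a dict with "vfov" (degrees; the focal length in pixels is half the picture's height over the tangent of half this angle, whatever the lens; pixels are square), "cx", "cy" (the principal point, pixels), "R" (3x3) and "t" (3): a world point X has camera coordinates R X + t; the wrist camera has in their place "mount" (4x4, takes a point from camera to tool coordinates, whose origin is the TCP and whose axes are the flange's). Camera axes: x right, y down, z forward; pixel columns grow to the right and rows downward; lengths in mm; the calibration is good to about 2 mm. The wrist camera is an equidistant fisheye: a pixel r from the principal point sees the ray r / f radians off the axis. A picture is of the moment at which its call begins: read the wrist's pose just before it. camera_model takes no time and is no camera call.
- ctrl.finish_job(): hands the job in; it is judged then, once.
The state is a dict: "time_s": time; "joints": joint angles; "dq": joint speeds; "tau": joint torques, N m; "eef_pos": TCP position; "ee_rot": TCP orientation; "force": force on the tool from outside, world axes, zero at the start; "wrist_torque": the same for the moment, N m; "grip_width": opening from 0.0 (shut) to 1.0 (fully open); "grip_force": force on a finger pad.
Only numpy, scipy, OpenCV 4.12 (cv2) and the standard library are available. Lean on these libraries where they do the work, as an engineer would, in place of code of your own. Each camera call takes 0.05 s, during which the arm holds its last target. There are 200 camera calls.

## Working session

There is one attempt and no reset: what is moved stays moved. The work goes in short steps, Python scripts to look and compute and a tool call to move; the robot and the scene stay as the last step left them, time stands still between calls to the robot, and variables do not carry over. Pictures are saved under pics/ and viewed, at most 11 in all, crops included, and the job is handed in when it is done.

Besides the shell and the picture viewer there is one more tool, called after "Call:" as name(argument=value, ...), one argument or row to a line, values as JSON. servo_tool: Moves the arm, as the interface text tells. Its arguments: {"type":"object","properties":{"deltas":{"type":"array"},"squeeze":{"type":"number"}},"required":["deltas"]}

```bash
mkdir -p pics; ls
python3 - <<'E'
from rig import telemetry, optics, ctrl
import cv2, numpy as np
s=telemetry.sense(); print(s)
for n in ("side","top"):
    im=optics.capture(n); cv2.imwrite(f"pics/{n}0.png",im); m=optics.camera_model(n); print(n,m)
print(optics.camera_model("wrist"))
E
```

```text
pics
{'time_s': 0.0, 'joints': array([-1.54443045e+00,  3.13437591e-01,  1.49841938e+00, -3.69486135e-05,
        1.33099454e+00, -2.23406636e-01]), 'dq': array([-1.57871703e-03,  2.38476543e-04,  2.30284726e-05,  3.14207878e-04,
       -9.96578875e-04,  2.00063686e-04]), 'tau': array([ 5.18978140e-04, -4.12269294e+01, -2.59742779e+01, -1.83358225e-04,
        4.14496768e-03,  6.50595631e-07]), 'eef_pos': array([ 129.74029443, -508.45712742,  230.74808665]), 'ee_rot': array([-6.28145338e-04,  9.92211097e-01,  1.24566217e-01,  4.40557888e-05]), 'force': array([ 0.37340038, -0.47490666, -0.15860681]), 'wrist_torque': array([-0.04004661, -0.00636455, -0.04272418]), 'grip_force': 0.0, 'grip_width': 0.9982450211570537}
side {'vfov': 48.471644623780826, 'cx': 315.9017123201561, 'cy': 202.9877863196828, 'R': array([[ 0.97522822, -0.22090851, -0.0113735 ],
       [-0.14361438, -0.59322094, -0.79212614],
       [ 0.16824041,  0.77413716, -0.61025144]]), 't': array([-550.80342889,  149.94186272, 1017.89118602])}
top {'vfov': 50.80501721423731, 'cx': 317.9447626497152, 'cy': 194.35395203664729, 'R': array([[ 0.02048414, -0.99969065,  0.01410668],
       [-0.98162261, -0.0227875 , -0.18946709],
       [ 0.18972993, -0.00996637, -0.98178573]]), 't': array([ 27.24235547, 560.02797914, 831.02939819])}
{'vfov': 65.70646984690485, 'cx': 319.81528775152356, 'cy': 193.5559489946819, 'mount': array([[-4.03775756e-04, -9.65749532e-01, -2.59475777e-01,
         6.40333098e+01],
       [ 9.99999219e-01, -6.96795250e-04,  1.03730009e-03,
         9.56332602e-01],
       [-1.18257356e-03, -2.59475156e-01,  9.65749059e-01,
        -1.41732192e+02],
       [ 0.00000000e+00,  0.00000000e+00,  0.00000000e+00,
         1.00000000e+00]])}
```

View pics/top0.png

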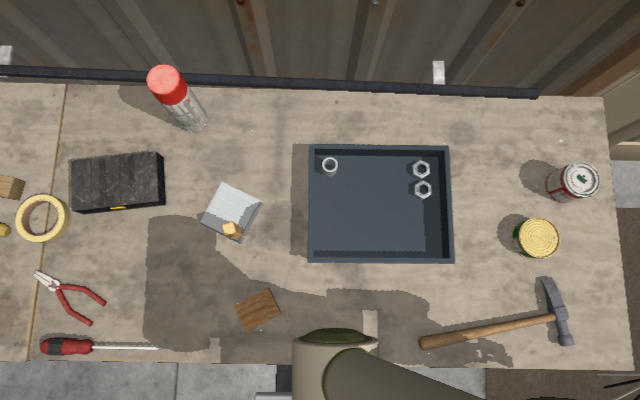

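View pics/side0.png

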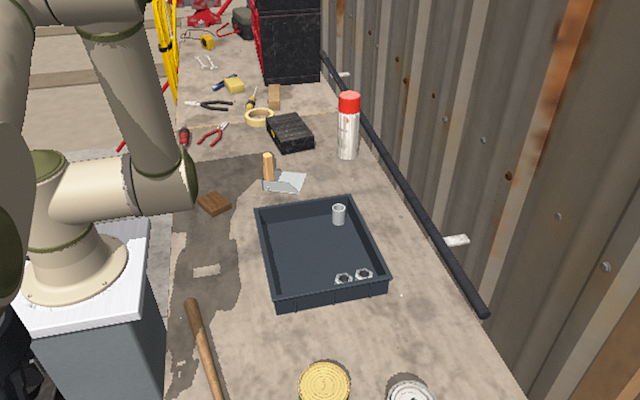

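The top view shows the tote at cols 307–453, rows 145–263. The nuts are at about (421,169) and (423,189), so in the far −y corner, and the coupling is at (330,165). The scoop is left of the tote, with its handle top at about (229,228). Next I'll zoom in and measure.

```bash
cat > h.py <<'E'
import numpy as np, cv2
from rig import telemetry, optics, ctrl
from scipy.spatial.transform import Rotation as Ro
def ray(n,u,v,s=None):
    m=optics.camera_model(n); f=200/np.tan(np.radians(m['vfov']/2)); p=np.array([u-m['cx'],v-m['cy']])
    if n!='wrist':
        d=m['R'].T@np.array([p[0]/f,p[1]/f,1]); return -m['R'].T@m['t'], d/np.linalg.norm(d)
    r=np.linalg.norm(p); th=r/f; d=np.r_[p/max(r,1e-9)*np.sin(th),np.cos(th)]
    q=s['ee_rot']; R=Ro.from_quat([q[1],q[2],q[3],q[0]]).as_matrix(); M=m['mount']
    return R@M[:3,3]+s['eef_pos'], R@(M[:3,:3]@d)
def onz(n,u,v,z,s=None):
    o,d=ray(n,u,v,s); return (o+d*(z-o[2])/d[2]).round(1)
def tri(a,b):
    (o1,d1),(o2,d2)=a,b; A=np.c_[d1,-d2]; k=np.linalg.lstsq(A,o2-o1,rcond=None)[0]
    p,q=o1+k[0]*d1,o2+k[1]*d2; return ((p+q)/2).round(1), np.linalg.norm(p-q).round(1)
E
python3 - <<'E'
import cv2,numpy as np
from h import *
a=cv2.imread('pics/top0.png'); b=cv2.imread('pics/side0.png')
Z=lambda im,x,y,w,h:cv2.resize(im[y:y+h,x:x+w],(400,300),interpolation=cv2.INTER_CUBIC)
cv2.imwrite('pics/z0.png',np.vstack([np.hstack([Z(a,190,175,80,75+0)[:, :],Z(a,300,140,160,120)]),np.hstack([Z(b,240,140,80,60),Z(b,310,190,80,100)])]))
for p in [(310,147),(449,147),(453,262),(308,262)]: print('rim',onz('top',*p,55))
print('nuts',onz('top',421,169,23),onz('top',423,189,23),'coup',onz('top',330,162,50))
print('handle',onz('top',229,227,110))
E
```

```text
rim [661.9  58.6  55. ]
rim [ 669.3 -240.4   55. ]
rim [ 424.7 -239.1   55. ]
rim [418.5  56.8  55. ]
nuts [ 627.4 -187.1   23. ] [ 582.4 -190.3   23. ] coup [631.1  15.1  50. ]
handle [480.3 210.2 110. ]
```

View pics/z0.png

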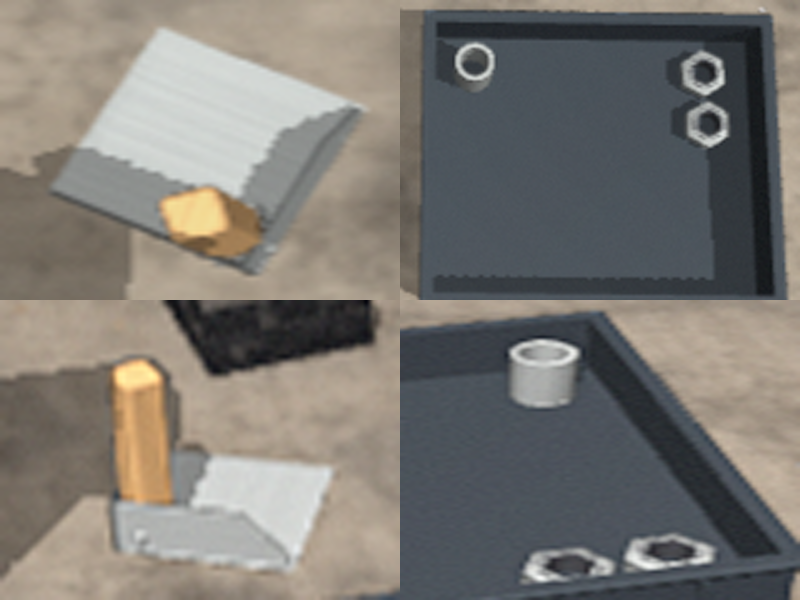

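The zoom gives, in top-view pixels, the scoop nose at about (222,182), its side corners at (200,222) and (263,202), and the handle top at (229,228). In the side view the handle top is at about (267.5,154). I'll compute the positions and the first move from these.

Run:
```python
from h import *
print('handle',tri(ray('top',229,228),ray('side',267.6,154.5)),onz('top',229,228,110))
for p,z in [((222,182),1),((200,222.5),2),((263,201.8),2),((241,243),20)]: print(onz('top',*p,z))
n=onz('top',222,182,1);l=onz('top',200,222.5,2);r=onz('top',263,201.8,2)
h=tri(ray('top',229,228),ray('side',267.6,154.5))[0]
print('headings',np.degrees([np.arctan2(*(n-h)[1::-1]),np.arctan2(*(l-r)[1::-1])-np.pi/2]),np.linalg.norm((n-h)[:2]),np.linalg.norm(l-r))
for p in [(310,144.8),(448.5,145.5),(308,262.5),(454,262.5)]: print('rim',onz('top',*p,55))
print('side nuts',onz('side',310+565/5-80+0,190,23)) if 0 else None
# nuts: bright masks inside the tote
for nme,box in (('top',(405,155,35,50)),('side',(325,262,60,28))):
    im=cv2.imread(f'pics/{nme}0.png'); x,y,w,hh=box; g=im[y:y+hh,x:x+w].max(2); m=(g>110).astype('uint8')
    k,_,st,c=cv2.connectedComponentsWithStats(m)
    for i in range(1,k):
        if st[i,4]>15: u,v=c[i]+(x,y); print(nme,st[i],(u,v),onz(nme,u,v,21))
```

```text
handle (array([479.5, 210.2, 109.3]), np.float64(2.1)) [478.3 210.1 110. ]
[592.5 253.6   1. ]
[500.6 295.6   2. ]
[549.6 160.1   2. ]
[456.6 200.6  20. ]
headings [21.01032442 19.88118707] 121.0477591696765 144.0876469375498
rim [666.8  58.7  55. ]
rim [ 672.6 -239.5   55. ]
rim [417.5  56.8  55. ]
rim [ 423.8 -241.2   55. ]
top [  8   5  17  18 166] (np.float64(420.6867469879518), np.float64(168.92168674698794)) [ 628.1 -186.9   21. ]
top [ 10  26  16  18 159] (np.float64(422.35849056603774), np.float64(189.61635220125785)) [ 581.4 -189.3   21. ]
side [ 30   6  18  13 125] (np.float64(362.608), np.float64(274.16)) [ 626.6 -187.6   21. ]
side [  9  10  19  13 115] (np.float64(342.1304347826087), np.float64(277.9304347826087)) [ 580.4 -188.    21. ]
```

```bash
cat > plan.py <<'E'
import sys; from h import *
# target x y z yaw(deg, tool x in world), rows ; commanded pose from sense
def plan(x,y,z,psi,N,start=None):
    s=telemetry.sense(); q=s['ee_rot']; R=Ro.from_quat([q[1],q[2],q[3],q[0]]); p=s['eef_pos']
    Rt=Ro.from_euler('z',psi,degrees=True)*Ro.from_euler('x',180,degrees=True)
    st=(R.inv()*Rt).as_rotvec()/N; d=(np.array([x,y,z])-p)/N
    print('dist',np.linalg.norm(d)*N,'turn/row',(np.degrees(st)).round(2),'t',s['time_s'])
    for i in range(N):
        a=(R.inv().apply(d)/200).round(4).tolist(); b=(st/(np.pi/2)).round(4).tolist()
        print([a,b],end=',\n'); 
        R=R*Ro.from_rotvec(st)
if __name__=='__main__': a=[float(v) for v in sys.argv[1:]]; plan(*a[:4],int(a[4]))
E
python3 plan.py 479 210 190 110.4 20
```

```text
dist 799.8995124840044 turn/row [-0.  -0.  -4.8] t 0.1
[[0.129, -0.1525, 0.0104], [-0.0, -0.0, -0.0534]],
[[0.1413, -0.1411, 0.0104], [-0.0, -0.0, -0.0534]],
[[0.1526, -0.1288, 0.0104], [-0.0, -0.0, -0.0534]],
[[0.1629, -0.1155, 0.0104], [-0.0, -0.0, -0.0534]],
[[0.172, -0.1015, 0.0104], [-0.0, -0.0, -0.0534]],
[[0.1799, -0.0867, 0.0103], [-0.0, -0.0, -0.0534]],
[[0.1865, -0.0714, 0.0103], [-0.0, -0.0, -0.0534]],
[[0.1918, -0.0555, 0.0103], [-0.0, -0.0, -0.0534]],
[[0.1958, -0.0392, 0.0103], [-0.0, -0.0, -0.0534]],
[[0.1984, -0.0227, 0.0103], [-0.0, -0.0, -0.0534]],
[[0.1996, -0.006, 0.0103], [-0.0, -0.0, -0.0534]],
[[0.1994, 0.0107, 0.0103], [-0.0, -0.0, -0.0534]],
[[0.1978, 0.0274, 0.0103], [-0.0, -0.0, -0.0534]],
[[0.1948, 0.0439, 0.0102], [-0.0, -0.0, -0.0534]],
[[0.1905, 0.06, 0.0102], [-0.0, -0.0, -0.0534]],
[[0.1848, 0.0758, 0.0102], [-0.0, -0.0, -0.0534]],
[[0.1778, 0.091, 0.0102], [-0.0, -0.0, -0.0534]],
[[0.1695, 0.1056, 0.0102], [-0.0, -0.0, -0.0534]],
[[0.1601, 0.1194, 0.0102], [-0.0, -0.0, -0.0534]],
[[0.1495, 0.1324, 0.0102], [-0.0, -0.0, -0.0534]],
```

Call:
servo_tool(
  deltas=[
    [[0.129, -0.153, 0.01], [0, 0, -0.053], 1],
    [[0.141, -0.141, 0.01], [0, 0, -0.053], 1],
    [[0.153, -0.129, 0.01], [0, 0, -0.053], 1],
    [[0.163, -0.116, 0.01], [0, 0, -0.053], 1],
    [[0.172, -0.102, 0.01], [0, 0, -0.053], 1],
    [[0.18, -0.087, 0.01], [0, 0, -0.053], 1],
    [[0.187, -0.071, 0.01], [0, 0, -0.053], 1],
  ],
)

```text
time_s: 0.8
eef_pos: [252.7, -255.5, 217.1]
ee_rot: [-0.0, 0.914, 0.406, 0.0]
force: [-0.1, -0.1, 0.2]
grip_width: 1.002
grip_force: 0.0
```

Call:
servo_tool(
  deltas=[
    [[0.192, -0.056, 0.01], [0, 0, -0.053], 1],
    [[0.196, -0.039, 0.01], [0, 0, -0.053], 1],
    [[0.198, -0.023, 0.01], [0, 0, -0.053], 1],
    [[0.2, -0.006, 0.01], [0, 0, -0.053], 1],
    [[0.199, 0.011, 0.01], [0, 0, -0.053], 1],
    [[0.198, 0.027, 0.01], [0, 0, -0.053], 1],
    [[0.195, 0.044, 0.01], [0, 0, -0.053], 1],
  ],
)

```text
time_s: 1.5
eef_pos: [376.4, -4.5, 203.2]
ee_rot: [0.0, 0.759, 0.651, 0.0]
force: [0.6, -0.4, 0.3]
grip_width: 1.0
grip_force: 0.0
```

Call:
servo_tool(
  deltas=[
    [[0.191, 0.06, 0.01], [0, 0, -0.053], 1],
    [[0.185, 0.076, 0.01], [0, 0, -0.053], 1],
    [[0.178, 0.091, 0.01], [0, 0, -0.053], 1],
    [[0.17, 0.106, 0.01], [0, 0, -0.053], 1],
    [[0.16, 0.119, 0.01], [0, 0, -0.053], 1],
    [[0.15, 0.132, 0.01], [0, 0, -0.053], 1],
    [[0, 0, 0], [0, 0, 0], 1],
    [[0, 0, 0], [0, 0, 0], 1],
  ],
)

```text
time_s: 2.3
eef_pos: [482.6, 208.8, 190.6]
ee_rot: [-0.0, 0.575, 0.818, -0.001]
force: [0.7, -0.8, 0.4]
grip_width: 0.997
grip_force: 0.0
```

```bash
python3 - <<'E'
from h import *
s=telemetry.sense(); print(s['time_s'],s['eef_pos'],s['joints'])
im=optics.capture('wrist'); cv2.imwrite('pics/w1.png',im)
E
python3 plan.py 479 210 66 110.4 6
```

```text
2.3 [482.60882423 208.7711425  190.61725948] [ 1.85367775e-01  3.50413793e-01  1.55564088e+00 -2.24243740e-04
  1.23705395e+00 -1.59203680e-01]
dist 125.02241628104686 turn/row [-0.01  0.   -0.12] t 2.35
[[0.0024, -0.0022, 0.1041], [-0.0001, 0.0, -0.0013]],
[[0.0024, -0.0022, 0.1041], [-0.0001, 0.0, -0.0013]],
[[0.0024, -0.0022, 0.1041], [-0.0001, 0.0, -0.0013]],
[[0.0024, -0.0022, 0.1041], [-0.0001, 0.0, -0.0013]],
[[0.0025, -0.0022, 0.1041], [-0.0001, 0.0, -0.0013]],
[[0.0025, -0.0022, 0.1041], [-0.0001, 0.0, -0.0013]],
```

View pics/w1.png

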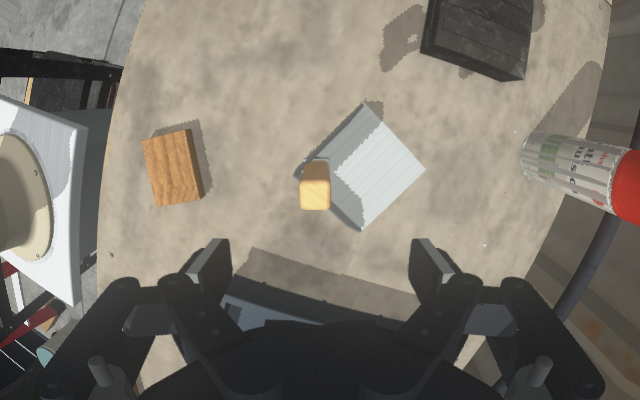

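The wrist view shows the handle top at about (315,195), centred between the fingers, with its faces square to the closing line and the pan pointing right. I'll check that against the ray.

Run:
```python
from h import *
im=cv2.imread('pics/w1.png'); h=cv2.cvtColor(im,cv2.COLOR_BGR2HSV)
m=((h[...,2]>200)&(h[...,1]>90)&(h[...,0]<28)).astype('uint8'); m[:,:280]=0;m[:,350:]=0;m[:150]=0;m[230:]=0
c=np.argwhere(m)[:,::-1]; print(len(c),cv2.minAreaRect(c.astype('float32')))
u,v=cv2.minAreaRect(c.astype('float32'))[0]
s=telemetry.sense(); print(onz('wrist',u,v,110,s), s['eef_pos'])
```

```text
612 ((314.0, 195.0), (28.0, 30.0), 90.0)
[475.7 209.4 110. ] [482.55802685 208.17139664 190.95839799]
```

Call:
servo_tool(
  deltas=[
    [[0.008, -0.012, 0.12], [0, 0, 0], 1],
    [[0.008, -0.012, 0.15], [0, 0, 0], 1],
    [[0, 0, 0.15], [0, 0, 0], 1],
    [[0, 0, 0.13], [0, 0, 0], 1],
    [[0, 0, 0.075], [0, 0, 0], 1],
    [[0, 0, 0], [0, 0, 0], 1],
    [[0, 0, 0], [0, 0, 0], 0.5],
    [[0, 0, 0], [0, 0, 0], 0.3],
  ],
  squeeze=60,
)

```text
time_s: 3.15
eef_pos: [478.0, 209.7, 67.6]
ee_rot: [0.001, 0.576, 0.817, 0.001]
force: [-0.6, -0.7, 0.4]
grip_width: 0.695
grip_force: 0.0
```

Call:
servo_tool(
  deltas=[
    [[0, 0, 0], [0, 0, 0], 0],
    [[0, 0, 0], [0, 0, 0], 0],
    [[0, 0, 0], [0, 0, 0], 0],
    [[0, 0, 0], [0, 0, 0], 0],
    [[0, 0, 0], [0, 0, 0], 0],
    [[0, 0, 0], [0, 0, 0], 0],
  ],
  squeeze=100,
)

```text
time_s: 3.75
eef_pos: [477.9, 210.1, 67.1]
ee_rot: [0.001, 0.576, 0.818, 0.001]
force: [-0.5, -1.4, 5.5]
grip_width: 0.267
grip_force: 98.5
```

Call:
servo_tool(
  deltas=[
    [[0, 0, -0.02], [0, 0, 0], 0],
    [[0, 0, -0.05], [0, 0, 0], 0],
    [[0, 0, -0.1], [0, 0, 0], 0],
    [[0, 0, -0.1], [0, 0, 0], 0],
    [[0, 0, -0.1], [0, 0, 0], 0],
    [[0, 0, -0.1], [0, 0, 0], 0],
    [[0, 0, -0.06], [0, 0, 0], 0],
    [[0, 0, 0], [0, 0, 0], 0],
  ],
)

```text
time_s: 4.55
eef_pos: [477.9, 210.1, 173.8]
ee_rot: [0.001, 0.576, 0.818, 0.001]
force: [-0.2, 0.2, -2.8]
grip_width: 0.269
grip_force: 98.0
```

```bash
python3 plan.py 547.7 -69.3 173 46.2 14
python3 - <<'E'
from h import *
cv2.imwrite('pics/w2.png',optics.capture('wrist'))
E
```

```text
dist 287.978901297125 turn/row [ 0.01 -0.    4.54] t 4.55
[[-0.1023, -0.0102, 0.0003], [0.0001, -0.0001, 0.0504]],
[[-0.1028, -0.0021, 0.0003], [0.0001, -0.0001, 0.0504]],
[[-0.1027, 0.0061, 0.0003], [0.0001, -0.0001, 0.0504]],
[[-0.1019, 0.0142, 0.0003], [0.0001, -0.0001, 0.0504]],
[[-0.1004, 0.0222, 0.0003], [0.0001, -0.0001, 0.0504]],
[[-0.0984, 0.0301, 0.0003], [0.0001, -0.0001, 0.0504]],
[[-0.0957, 0.0377, 0.0003], [0.0001, -0.0001, 0.0504]],
[[-0.0924, 0.0452, 0.0003], [0.0001, -0.0001, 0.0504]],
[[-0.0885, 0.0524, 0.0003], [0.0001, -0.0001, 0.0504]],
[[-0.0841, 0.0592, 0.0003], [0.0001, -0.0001, 0.0504]],
[[-0.0792, 0.0657, 0.0003], [0.0001, -0.0001, 0.0504]],
[[-0.0737, 0.0717, 0.0003], [0.0001, -0.0001, 0.0504]],
[[-0.0678, 0.0773, 0.0003], [0.0001, -0.0001, 0.0504]],
[[-0.0615, 0.0825, 0.0003], [0.0001, -0.0001, 0.0504]],
```

View pics/w2.png

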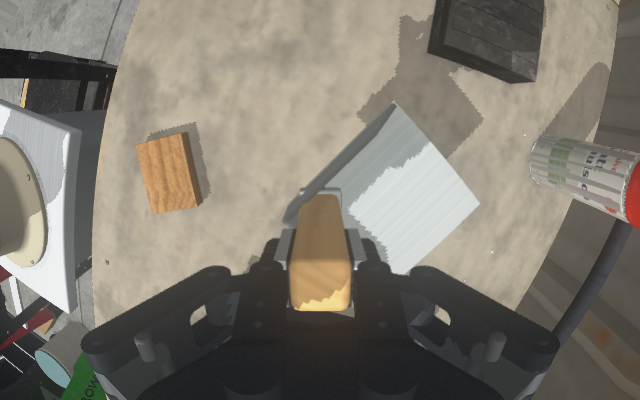

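The scoop is held: side corner at (395,102), nose at (480,205). Now for the move over the tote, and then a check of the nose offset.

Call:
servo_tool(
  deltas=[
    [[-0.102, -0.01, 0], [0, 0, 0.05], 0],
    [[-0.103, -0.002, 0], [0, 0, 0.05], 0],
    [[-0.103, 0.006, 0], [0, 0, 0.05], 0],
    [[-0.102, 0.014, 0], [0, 0, 0.05], 0],
    [[-0.1, 0.022, 0], [0, 0, 0.05], 0],
    [[-0.098, 0.03, 0], [0, 0, 0.05], 0],
    [[-0.096, 0.038, 0], [0, 0, 0.05], 0],
  ],
)

```text
time_s: 5.3
eef_pos: [512.1, 69.6, 171.0]
ee_rot: [-0.001, 0.777, 0.629, -0.001]
force: [0.4, -0.0, -2.0]
grip_width: 0.268
grip_force: 98.1
```

Call:
servo_tool(
  deltas=[
    [[-0.092, 0.045, 0], [0, 0, 0.05], 0],
    [[-0.089, 0.052, 0], [0, 0, 0.05], 0],
    [[-0.084, 0.059, 0], [0, 0, 0.05], 0],
    [[-0.079, 0.066, 0], [0, 0, 0.05], 0],
    [[-0.074, 0.072, 0], [0, 0, 0.05], 0],
    [[-0.068, 0.077, 0], [0, 0, 0.05], 0],
    [[-0.061, 0.082, 0], [0, 0, 0.056], 0],
    [[0, 0, 0], [0, 0, 0], 0],
  ],
)

```text
time_s: 6.1
eef_pos: [548.0, -70.9, 170.8]
ee_rot: [-0.001, 0.921, 0.39, -0.001]
force: [-0.5, 0.2, -2.0]
grip_width: 0.268
grip_force: 98.2
```

```bash
python3 - <<'E'
from h import *
s=telemetry.sense(); q=s['ee_rot']; print(s['eef_pos'],np.degrees(2*np.arctan2(q[2],q[1])),s['time_s'])
a=optics.capture('wrist'); b=optics.capture('top')
cv2.imwrite('pics/w3.png',np.hstack([a[:, :], b])[:, :]); 
cv2.imwrite('pics/w3v.png',np.hstack([a[:,240:],cv2.resize(b[120:320,280:480],(400,400),interpolation=cv2.INTER_CUBIC)]))
for p,z in [((395,102),0),((480,205),0)]: pass
E
python3 plan.py 547.7 -69.3 84 46.2 4 | tail -1; python3 plan.py 547.7 -69.3 84 46.2 1
```

```text
[547.99830414 -70.87811411 170.80383706] 45.937491620149416 6.1
[[-0.0004, 0.0005, 0.109], [-0.0004, 0.0001, 0.0]],
dist 87.16572186831677 turn/row [-0.13  0.04  0.01] t 6.2
[[-0.0012, 0.0029, 0.4358], [-0.0014, 0.0005, 0.0001]],
```

View pics/w3v.png

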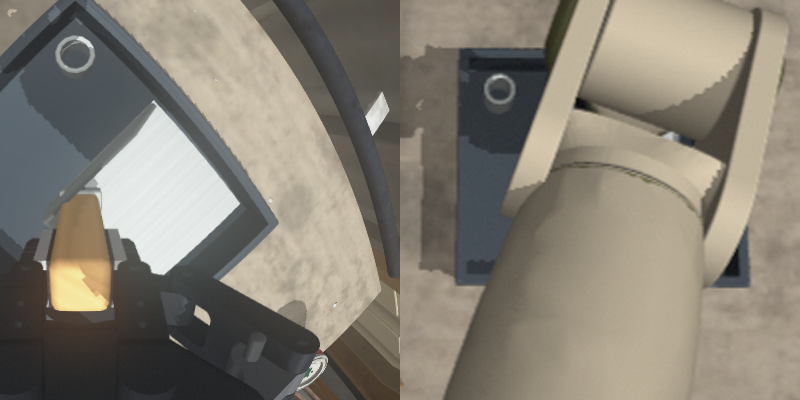

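The nose is at (480,208), the left pan corner at (395,101), and the tote's outer rim corner at (518,222), all in wrist pixels. Pan edges look parallel to the walls.

Run:
```python
from h import *
s=telemetry.sense(); z=104
n=onz('wrist',480,208,z,s); l=onz('wrist',395,101,z+2,s); print('nose',n,'left',l,'dist',np.linalg.norm(n-l),'edge dir',np.degrees(np.arctan2(*(n-l)[1::-1])))
print('nose-handle',(n-s['eef_pos'])[:2],np.linalg.norm((n-s['eef_pos'])[:2]),np.degrees(np.arctan2(*(n-s['eef_pos'])[1::-1])))
a,b=onz('wrist',518,222,55,s),onz('wrist',240+78,0,55,s); print('rim corner',a,'far edge pt',b,np.degrees(np.arctan2(*(a-b)[1::-1])))
```

```text
nose [ 634.8 -158.3  104. ] left [634.1 -51.6 106. ] dist 106.72103822583438 edge dir -89.62411930385895
nose-handle [ 87.16796777 -89.49318636] 124.92911994522846 -45.75408495806193
rim corner [ 670.7 -237.1   55. ] far edge pt [658.2  48.6  55. ] -87.4947820314376
```

Call:
servo_tool(
  deltas=[
    [[0.014, -0.014, 0.06], [0, 0, -0.011], 0],
    [[0, 0, 0.1], [0, 0, 0], 0],
    [[0, 0, 0.12], [0, 0, 0], 0],
    [[0, 0, 0.1], [0, 0, 0], 0],
    [[0, 0, 0.06], [0, 0, 0], 0],
    [[0, 0, 0.03], [0, 0, 0], 0],
    [[0, 0, 0.015], [0, 0, 0], 0],
    [[0, 0, 0], [0, 0, 0], 0],
  ],
  squeeze=110,
)

```text
time_s: 7.0
eef_pos: [548.3, -64.9, 75.5]
ee_rot: [0.0, 0.916, 0.4, 0.0]
force: [-0.1, -0.7, -1.5]
grip_width: 0.265
grip_force: 107.8
```

Call:
servo_tool(
  deltas=[
    [[0, 0, 0.005], [0, 0, 0], 0],
    [[0, 0, 0.005], [0, 0, 0], 0],
    [[0, 0, 0], [0, 0, 0], 0],
  ],
)

```text
time_s: 7.3
eef_pos: [548.2, -65.1, 73.5]
ee_rot: [0.0, 0.916, 0.4, 0.0]
force: [0.8, -0.0, -2.9]
grip_width: 0.268
grip_force: 107.8
```

Call:
servo_tool(
  deltas=[
    [[0, 0, 0.005], [0, 0, 0], 0],
    [[0, 0, 0.005], [0, 0, 0], 0],
    [[0, 0, 0], [0, 0, 0], 0],
    [[0, 0, 0], [0, 0, 0], 0],
  ],
)

```text
time_s: 7.7
eef_pos: [548.3, -65.1, 72.1]
ee_rot: [0.0, 0.916, 0.4, 0.0]
force: [-1.0, 0.5, 5.9]
grip_width: 0.271
grip_force: 108.7
```

Call:
servo_tool(
  deltas=[
    [[-0.01, 0.018, 0.003], [0, 0, 0], 0],
    [[-0.01, 0.018, 0], [0, 0, 0], 0],
    [[-0.01, 0.018, 0], [0, 0, 0], 0],
    [[-0.01, 0.018, 0], [0, 0, 0], 0],
    [[-0.01, 0.018, 0], [0, 0, 0], 0],
    [[-0.01, 0.018, 0], [0, 0, 0], 0],
  ],
)

```text
time_s: 8.3
eef_pos: [556.5, -88.2, 72.1]
ee_rot: [0.0, 0.916, 0.4, 0.001]
force: [-0.7, 3.9, 9.8]
grip_width: 0.269
grip_force: 109.5
```

Call:
servo_tool(
  deltas=[
    [[-0.01, 0.018, 0], [0, 0, 0], 0],
    [[-0.01, 0.018, 0], [0, 0, 0], 0],
    [[-0.01, 0.018, 0], [0, 0, 0], 0],
    [[-0.01, 0.018, 0], [0, 0, 0], 0],
    [[-0.01, 0.018, 0], [0, 0, 0], 0],
    [[0, 0, 0], [0, 0, 0], 0],
  ],
)

```text
time_s: 8.9
eef_pos: [562.9, -108.3, 72.1]
ee_rot: [0.001, 0.917, 0.4, 0.001]
force: [-2.7, 1.6, 8.6]
grip_width: 0.265
grip_force: 109.2
```

Run:
```python
from h import *
s=telemetry.sense(); q=s['ee_rot']; print(s['eef_pos'],np.degrees(2*np.arctan2(q[2],q[1])),s['time_s'],s['wrist_torque'])
a=optics.capture('wrist'); b=optics.capture('side')
cv2.imwrite('pics/w4v.png',np.hstack([a[:,240:],cv2.resize(b[180:320,250:390],(400,400),interpolation=cv2.INTER_CUBIC)]))
```

```text
[ 562.93102354 -108.26987203   72.06567886] 47.14862463701413 8.9 [ 0.47945125  0.48310326 -0.03534192]
```

View pics/w4v.png

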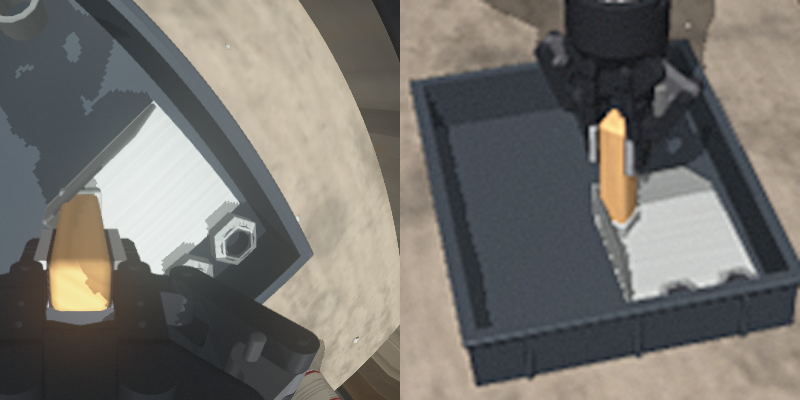

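The nuts, the nearer one at crop (238,238), are being pushed to the side wall by the scoop's right front edge. The pan is flat on the floor and parallel to the walls, so I'll keep going.

Call:
servo_tool(
  deltas=[
    [[-0.01, 0.018, 0], [0, 0, 0], 0],
    [[-0.01, 0.018, 0], [0, 0, 0], 0],
    [[-0.01, 0.018, 0], [0, 0, 0], 0],
    [[-0.01, 0.018, 0], [0, 0, 0], 0],
    [[0, 0, 0], [0, 0, 0], 0],
  ],
)

```text
time_s: 9.5
eef_pos: [568.0, -123.9, 72.0]
ee_rot: [0.0, 0.917, 0.4, 0.001]
force: [-0.3, 2.5, 9.1]
grip_width: 0.265
grip_force: 109.1
```

Call:
servo_tool(
  deltas=[
    [[-0.01, 0.018, 0], [0, 0, 0], 0],
    [[-0.01, 0.018, 0], [0, 0, 0], 0],
    [[-0.01, 0.018, 0], [0, 0, 0], 0],
    [[0, 0, 0], [0, 0, 0], 0],
  ],
)

```text
time_s: 9.9
eef_pos: [570.4, -134.6, 72.1]
ee_rot: [-0.001, 0.917, 0.4, -0.001]
force: [-11.0, 6.4, 15.0]
grip_width: 0.265
grip_force: 109.9
```

Call:
servo_tool(
  deltas=[
    [[-0.007, 0.007, 0], [0, 0, 0], 0],
    [[-0.007, 0.007, 0], [0, 0, 0], 0],
    [[-0.007, 0.007, 0], [0, 0, 0], 0],
    [[0, 0, 0], [0, 0, 0], 0],
  ],
)

```text
time_s: 10.3
eef_pos: [570.4, -140.2, 72.1]
ee_rot: [-0.001, 0.917, 0.4, -0.001]
force: [-12.5, 9.1, 16.7]
grip_width: 0.267
grip_force: 110.0
```

Run:
```python
from h import *
s=telemetry.sense(); q=s['ee_rot']; print(s['eef_pos'],s['force'],np.degrees(2*np.arctan2(q[2],q[1])),s['time_s'],s['wrist_torque'])
a=optics.capture('wrist'); b=optics.capture('side')
cv2.imwrite('pics/w5v.png',np.hstack([a[:,240:],cv2.resize(b[200:300,290:390],(400,400),interpolation=cv2.INTER_CUBIC)]))
```

```text
[ 570.40424677 -140.21344289   72.06992953] [-12.49322165   9.11746873  16.68990969] 47.160310224203535 10.3 [ 1.07878876  1.6921413  -0.28838777]
```

View pics/w5v.png

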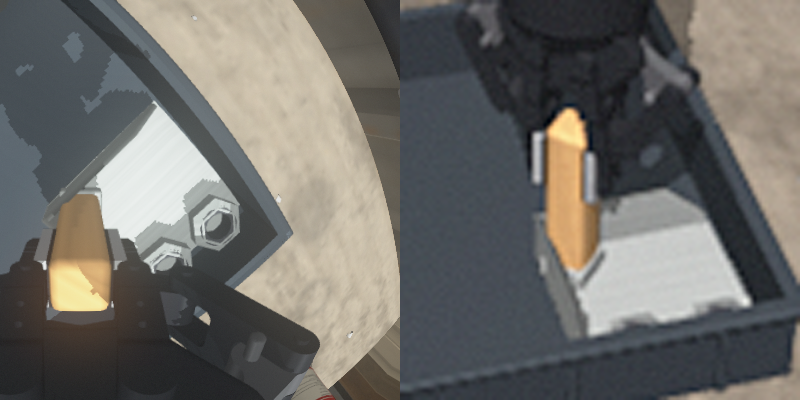

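Run:
```python
from h import *
s=telemetry.sense()
print('nutA top',onz('wrist',454,222,26,s),'nutB',onz('wrist',407,263,26,s),'nose',onz('wrist',481,206,6,s),'left',onz('wrist',395,102,6,s),'rim outer corner',onz('wrist',530,235,55,s))
im=cv2.imread('pics/w5v.png')[90:310,100:320]
cv2.imwrite('pics/w5z.png',cv2.resize(im,(792,600)[:1]*1+(600,),interpolation=cv2.INTER_CUBIC) if 0 else cv2.resize(im,(600,600),interpolation=cv2.INTER_CUBIC))
```

```text
nutA top [ 633.4 -208.4   26. ] nutB [ 589.9 -209.    26. ] nose [ 660.4 -226.6    6. ] left [ 656.3 -122.1    6. ] rim outer corner [ 667.6 -240.5   55. ]
```

View pics/w5z.png

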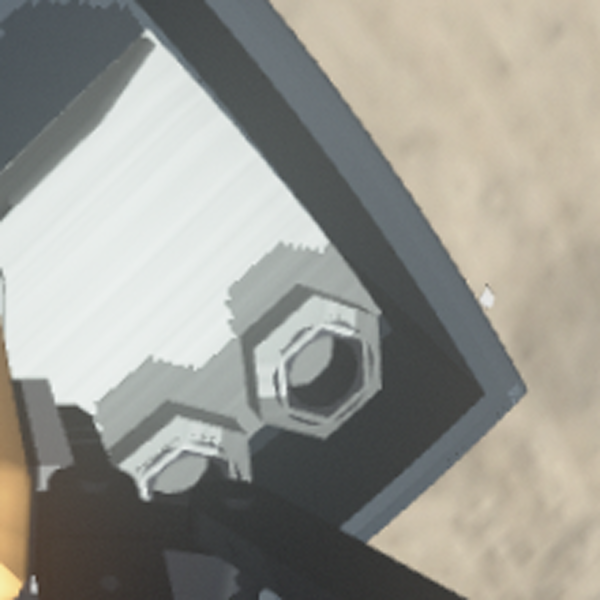

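Nut A is at about (633,−208) and nut B at about (590,−209). Both are against the side wall, with centres about 18 mm inside the pan edge (y ≈ −226). I'll push the last few millimetres to the wall.

Call:
servo_tool(
  deltas=[
    [[-0.005, 0.005, 0], [0, 0, 0], 0],
    [[-0.004, 0.004, 0], [0, 0, 0], 0],
    [[0, 0, 0], [0, 0, 0], 0],
  ],
)

```text
time_s: 10.7
eef_pos: [570.4, -142.5, 72.1]
ee_rot: [-0.002, 0.916, 0.4, -0.001]
force: [-13.6, 10.7, 17.1]
grip_width: 0.271
grip_force: 110.1
```

Call:
servo_tool(
  deltas=[
    [[-0.004, 0.004, 0], [0, 0, 0], 0],
    [[-0.004, 0.004, 0], [0, 0, 0], 0],
    [[0, 0, 0], [0, 0, 0], 0],
  ],
)

```text
time_s: 11.0
eef_pos: [570.4, -144.7, 72.1]
ee_rot: [-0.002, 0.916, 0.4, -0.001]
force: [-12.9, 10.9, 17.5]
grip_width: 0.268
grip_force: 110.2
```

Call:
servo_tool(
  deltas=[
    [[-0.004, 0.004, 0], [0, 0, 0], 0],
    [[-0.004, 0.004, 0], [0, 0, 0], 0],
    [[0, 0, 0], [0, 0, 0], 0],
  ],
)

```text
time_s: 11.3
eef_pos: [570.5, -145.5, 72.4]
ee_rot: [-0.003, 0.916, 0.4, -0.0]
force: [-14.5, 18.3, 21.5]
grip_width: 0.265
grip_force: 110.5
```

The side wall is reached: Fy has risen and motion stalled. I'll back off slightly, lift, and tilt the nose up a little so the nuts rest against the rear walls.

Call:
servo_tool(
  deltas=[
    [[0, -0.004, -0.006], [0, 0, 0], 0],
    [[0, -0.006, -0.01], [0, 0, 0], 0],
    [[0, -0.01, -0.02], [-0.01, 0, 0], 0],
    [[0, -0.012, -0.02], [-0.016, 0, 0], 0],
    [[0, -0.012, -0.02], [-0.016, 0, 0], 0],
    [[0, -0.012, -0.02], [-0.016, 0, 0], 0],
    [[0, -0.012, -0.02], [-0.016, 0, 0], 0],
    [[0, -0.012, -0.02], [-0.016, 0, 0], 0],
  ],
)

```text
time_s: 12.1
eef_pos: [558.9, -136.9, 97.7]
ee_rot: [0.066, 0.914, 0.399, 0.029]
force: [0.8, 1.2, -4.6]
grip_width: 0.264
grip_force: 108.1
```

Call:
servo_tool(
  deltas=[
    [[0, 0, -0.03], [0, 0, 0], 0],
    [[0, 0, -0.05], [0, 0, 0], 0],
    [[0, 0, -0.07], [0, 0, 0], 0],
    [[0, 0, -0.08], [0, 0, 0], 0],
    [[0, 0, -0.08], [0, 0, 0], 0],
    [[0, 0, -0.05], [0, 0, 0], 0],
    [[0, 0, -0.03], [0, 0, 0], 0],
    [[0, 0, 0], [0, 0, 0], 0],
  ],
)

```text
time_s: 12.9
eef_pos: [551.1, -129.4, 175.1]
ee_rot: [0.065, 0.914, 0.399, 0.029]
force: [-0.3, 0.1, -4.1]
grip_width: 0.266
grip_force: 108.4
```

Run:
```python
from h import *
s=telemetry.sense(); print(s['eef_pos'],s['force'],s['time_s'],s['wrist_torque'])
a=optics.capture('wrist'); b=optics.capture('side')
cv2.imwrite('pics/w6v.png',np.hstack([a[:,240:],cv2.resize(b[150:290,270:410],(400,400),interpolation=cv2.INTER_CUBIC)]))
```

```text
[ 551.10193044 -129.42088702  175.08391515] [-0.34255123  0.06777877 -4.13061531] 12.9 [0.24673438 0.26710207 0.02025891]
```

View pics/w6v.png

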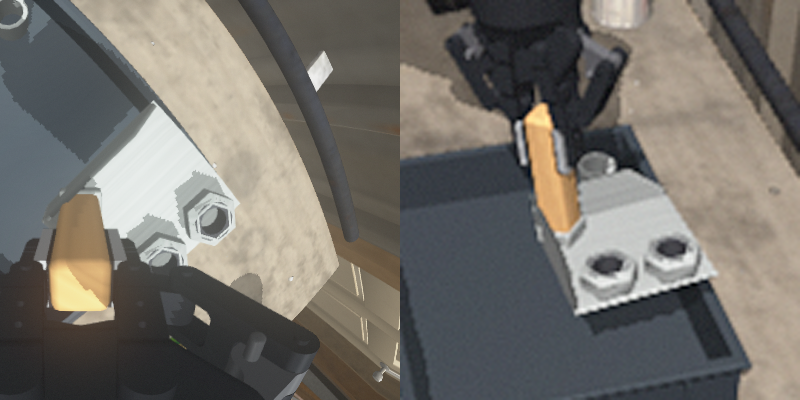

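Both nuts are on the pan, at crop (213,215) and (165,250) in the wrist view and clearly in the side view. The load has risen by about 2 N, which matches two nuts. Next I'll carry them gently to the left.

Run:
```python
from h import *
s=telemetry.sense(); q=s['ee_rot']; R=Ro.from_quat([q[1],q[2],q[3],q[0]])
d=np.array([480,215,175])-s['eef_pos']; L=np.linalg.norm(d); print(L,'full move units',R.inv().apply(d)/200)
```

```text
351.41280672078057 full move units [ 1.02176088 -1.41443208 -0.20654445]
```

Call:
servo_tool(
  deltas=[
    [[0.012, -0.016, -0.002], [0, 0, 0], 0],
    [[0.023, -0.032, -0.005], [0, 0, 0], 0],
    [[0.035, -0.048, -0.007], [0, 0, 0], 0],
    [[0.047, -0.064, -0.009], [0, 0, 0], 0],
    [[0.058, -0.08, -0.012], [0, 0, 0], 0],
    [[0.058, -0.08, -0.012], [0, 0, 0], 0],
    [[0.058, -0.08, -0.012], [0, 0, 0], 0],
    [[0.058, -0.08, -0.012], [0, 0, 0], 0],
  ],
)

```text
time_s: 13.8
eef_pos: [526.6, -10.1, 174.9]
ee_rot: [0.065, 0.914, 0.399, 0.028]
force: [0.5, 0.7, -3.4]
grip_width: 0.27
grip_force: 108.3
```

Call:
servo_tool(
  deltas=[
    [[0.058, -0.08, -0.012], [0, 0, 0], 0],
    [[0.058, -0.08, -0.012], [0, 0, 0], 0],
    [[0.058, -0.08, -0.012], [0, 0, 0], 0],
    [[0.058, -0.08, -0.012], [0, 0, 0], 0],
    [[0.058, -0.08, -0.012], [0, 0, 0], 0],
    [[0.058, -0.08, -0.012], [0, 0, 0], 0],
    [[0.058, -0.08, -0.012], [0, 0, 0], 0],
    [[0.058, -0.08, -0.012], [0, 0, 0], 0],
  ],
)

```text
time_s: 14.6
eef_pos: [494.5, 145.8, 175.9]
ee_rot: [0.065, 0.914, 0.399, 0.029]
force: [0.5, 0.2, -4.0]
grip_width: 0.269
grip_force: 108.4
```

Call:
servo_tool(
  deltas=[
    [[0.058, -0.08, -0.012], [0, 0, 0], 0],
    [[0.047, -0.064, -0.009], [0, 0, 0], 0],
    [[0.041, -0.056, -0.008], [0, 0, 0], 0],
    [[0.029, -0.04, -0.006], [0, 0, 0], 0],
    [[0.017, -0.024, -0.004], [0, 0, 0], 0],
    [[0.012, -0.016, -0.002], [0, 0, 0], 0],
    [[0, 0, 0], [0, 0, 0], 0],
  ],
)

```text
time_s: 15.3
eef_pos: [481.6, 212.5, 176.0]
ee_rot: [0.065, 0.914, 0.399, 0.028]
force: [-0.2, -0.4, -4.1]
grip_width: 0.269
grip_force: 108.3
```

```bash
python3 plan.py 480 215 90 47.1 8 | head -3
python3 - <<'E'
from h import *
cv2.imwrite('pics/w7.png',optics.capture('wrist')); s=telemetry.sense(); print(s['force'],s['eef_pos'])
E
```

```text
dist 86.02951648337847 turn/row [ 1.01 -0.    0.01] t 15.3
[[0.0005, -0.0094, 0.0529], [0.0113, -0.0, 0.0001]],
[[0.0005, -0.0084, 0.0531], [0.0113, -0.0, 0.0001]],
[ 0.55018971  0.25924708 -3.55386579] [481.66113726 212.16375982 175.97072872]
```

Call:
servo_tool(
  deltas=[
    [[0, -0.003, 0.02], [0.011, 0, 0], 0],
    [[0, -0.004, 0.04], [0.011, 0, 0], 0],
    [[0, -0.006, 0.06], [0.011, 0, 0], 0],
    [[0, -0.006, 0.08], [0.012, 0, 0], 0],
    [[0, -0.004, 0.08], [0.012, 0, 0], 0],
    [[0, -0.002, 0.08], [0.011, 0, 0], 0],
    [[0, 0, 0.06], [0.011, 0, 0], 0],
    [[0, 0, 0.03], [0.011, 0, 0], 0],
  ],
)

```text
time_s: 16.15
eef_pos: [482.5, 210.9, 84.2]
ee_rot: [-0.001, 0.917, 0.4, -0.001]
force: [0.0, -0.0, -4.3]
grip_width: 0.27
grip_force: 108.2
```

Call:
servo_tool(
  deltas=[
    [[0, 0, 0.025], [0, 0, 0], 0],
    [[0, 0, 0.02], [0, 0, 0], 0],
    [[0, 0, 0.01], [0, 0, 0], 0],
    [[0, 0, 0], [0, 0, 0], 0],
  ],
)

```text
time_s: 16.55
eef_pos: [482.9, 211.3, 74.9]
ee_rot: [0.0, 0.916, 0.4, 0.0]
force: [0.2, 0.9, -4.9]
grip_width: 0.268
grip_force: 108.2
```

Now the last 7–8 mm, slowly.

Call:
servo_tool(
  deltas=[
    [[0, 0, 0.012], [0, 0, 0], 0],
    [[0, 0, 0.01], [0, 0, 0], 0],
    [[0, 0, 0.005], [0, 0, 0], 0],
    [[0, 0, 0.005], [0, 0, 0], 0],
    [[0, 0, 0], [0, 0, 0], 0],
    [[0, 0, 0], [0, 0, 0], 0],
  ],
)

```text
time_s: 17.15
eef_pos: [482.9, 211.1, 68.4]
ee_rot: [-0.0, 0.916, 0.4, 0.0]
force: [-0.6, -0.7, -1.8]
grip_width: 0.266
grip_force: 108.2
```

Call:
servo_tool(
  deltas=[
    [[0, 0, 0.004], [0, 0, 0], 0],
    [[0, 0, 0.003], [0, 0, 0], 0],
    [[0, 0, 0], [0, 0, 0], 0],
    [[0, 0, 0], [0, 0, 0], 0],
  ],
)

```text
time_s: 17.55
eef_pos: [483.0, 211.1, 67.1]
ee_rot: [0.0, 0.916, 0.4, 0.0]
force: [-0.3, -0.6, -2.8]
grip_width: 0.264
grip_force: 108.5
```

Call:
servo_tool(
  deltas=[
    [[0, 0, 0.004], [0, 0, 0], 0],
    [[0, 0, 0.004], [0, 0, 0], 0],
    [[0, 0, 0], [0, 0, 0], 0],
    [[0, 0, 0], [0, 0, 0], 0],
  ],
)

```text
time_s: 17.95
eef_pos: [483.1, 211.2, 67.1]
ee_rot: [0.0, 0.916, 0.4, 0.0]
force: [-6.6, -2.2, 14.8]
grip_width: 0.271
grip_force: 110.9
```

Call:
servo_tool(
  deltas=[
    [[0, 0, -0.005], [0, 0, 0], 0],
    [[0, 0, 0], [0, 0, 0], 0],
    [[0, 0, 0], [0, 0, 0], 0.35],
    [[0, 0, 0], [0, 0, 0], 0.5],
    [[0, 0, 0], [0, 0, 0], 0.8],
    [[0, 0, 0], [0, 0, 0], 1],
    [[0, 0, 0], [0, 0, 0], 1],
    [[0, 0, 0], [0, 0, 0], 1],
  ],
  squeeze=20,
)

```text
time_s: 18.75
eef_pos: [482.9, 211.1, 66.4]
ee_rot: [0.0, 0.916, 0.4, 0.0]
force: [-0.2, -0.9, 0.9]
grip_width: 1.0
grip_force: 0.0
```

Call:
servo_tool(
  deltas=[
    [[0, 0, -0.03], [0, 0, 0], 1],
    [[0, 0, -0.06], [0, 0, 0], 1],
    [[0, 0, -0.12], [0, 0, 0], 1],
    [[0, 0, -0.2], [0, 0, 0], 1],
    [[0, 0, -0.2], [0, 0, 0], 1],
    [[0, 0, -0.15], [0, 0, 0], 1],
    [[0, 0, -0.05], [0, 0, 0], 1],
    [[0, 0, 0], [0, 0, 0], 1],
  ],
)

```text
time_s: 19.55
eef_pos: [483.2, 211.2, 229.9]
ee_rot: [0.0, 0.916, 0.4, 0.001]
force: [1.1, 0.6, -1.5]
grip_width: 1.004
grip_force: 0.0
```

Run:
```python
from h import *
s=telemetry.sense(); print(s['eef_pos'],s['force'],s['time_s'])
a=optics.capture('wrist'); b=optics.capture('side')
cv2.imwrite('pics/w8v.png',np.hstack([a[:,150:550],cv2.resize(b[110:250,220:360],(400,400),interpolation=cv2.INTER_CUBIC)]))
```

```text
[483.22891    211.20971455 229.9444817 ] [ 1.07382378  0.55423019 -1.45901888] 19.55
```

View pics/w8v.png

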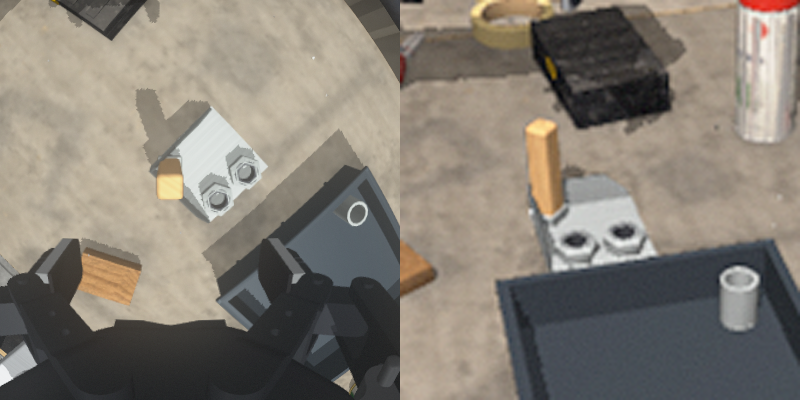

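The scoop stands flat on the bench left of the tote, with both nuts on the pan at crop (217,198) and (245,170). The gripper is clear and the coupling hasn't moved, so I'm handing in.

```bash
python3 -c "
from rig import ctrl; print(ctrl.finish_job())"
```

```text
the job is handed in; nothing more can be done
None
```

Job handed in at about 20 s: the last pictures show the scoop flat on the bench left of the tote with both nuts on its pan, and the gripper clear.

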